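# Open the bakehouse pass-through and send a cake to the shop side

### The job

The sprung gate of the pass-through is still locked from last night: pull the spring pin's T-handle up and turn it a quarter turn so that it rests in the raised notch and the pin stays out by itself. Then push the iced cake standing on the steel slide along it and through the gate to the shop side, until the gate has swung fully shut behind it, leaving the cake upright on the slide and the pin parked. Leave the other things on the bench where they are.

Things in the scene. Friction and masses are not known exactly. Their poses are not given: they have to be found in the camera images.
- hatch: The fixed pass-through. Origin on the table under the middle of the shut gate; x across the lane (away from the robot), y along the lane from the bakehouse side (-y, cake) to the shop side (+y), z up. A flat steel slide, floor 3 mm above the table, runs from y = -190 to +260 mm between folded edges 99 mm apart and 24 mm high. Nothing spans the lane above the gate.
- latch_post (a point): Top of the square steel latch post, 90 mm above the table, at x = +77 mm of the hatch frame; the hinge post at x = -77 mm is equally high; they are 128 mm apart clear. Beyond each post a timber upstand 94 mm high and 32 mm thick runs on along x, to x = +370 and x = -270 mm. The pin's housing (28 mm square, top 121 mm above the table) sits on a bracket on the upstand at x = 114, y = 25 mm.
- pin_grip (a point): Centre of the spring pin's steel T-handle: a level bar 46 mm long, 13 mm thick, 14 mm high, on a 9 mm stem; with the pin down 149 mm above the table and 28 mm above the housing's top. The pin axis is vertical. Site x runs along the bar, z up. The bar lies across the lane (along hatch x) when locked, along the lane when parked.
- pin_lift (a joint): Lift of the pin in m: 0 = down, its 8 mm tip in the hole of the gate's lug (locked); 0.013 = resting in the raised notch (gate free); 0.024 = top stop. A spring pushes it down with 7 N at 0, rising to 13 N at the top. Above a lift of 0.016 the cross pin is clear of the deep slot and the handle can be turned.
- pin_turn (a joint): Turn of the T-handle in rad, anticlockwise from above positive, 0 = cross pin over the deep slot (locked), stops at -1.75 and +1.75. At +1.57 or -1.57 (either will do) the cross pin lies over the rest notch, 3 mm deep; let down there it stays out. It turns easily; slot and notch leave some 6 degrees of play either way.
- gate (a joint): Angle of the gate leaf in rad: 0 = shut; opens only towards the shop side (hatch +y), stop at 1.65; a light spring (0.035 N m shut, 0.11 N m at 1.5 rad) always swings it shut. Its vertical hinge axis lies at x = -62, y = 0 mm of the hatch frame.
- gate_edge (a point): Middle of the gate leaf's free edge, 122 mm from the hinge axis, 56 mm above the table. The leaf is a steel sheet 4 mm thick from 28 to 84 mm above the table; its edge sweeps a circle of 122 mm radius on the shop side, and the cake must be beyond that before the gate can shut. The locking lug on it (to 194 mm radius, 80 to 85 mm high) passes over the top of the cake.
- kulich_mid (a point): Centre, half-way up, of the cake to send through: round, iced, in a brown greaseproof-paper mould that slides easily (friction about 0.3), 90 mm diameter, 70 mm tall, wall straight up to 50 mm, 0.25 to 0.5 kg, standing on the slide on the bakehouse side. z axis up.
- kulich_b_mid (a point): Bystander: a larger iced cake, 110 mm diameter, 95 mm tall, standing on the bench; the point is half-way up.
- bowl_mid (a point): Bystander: steel bowl, 170 mm across the rim, 75 mm high; the point is half-way up.
- jar_mid (a point): Bystander: amber glass jar with a steel cap, 70 mm diameter, 110 mm tall; the point is half-way up.
- cakebox_mid (a point): Bystander: cardboard cake box, about 132 mm square, 108 mm tall; the point is half-way up.
Things that resemble listed ones, but are neither listed nor needed, are in the scene too. What is shaped like the part that bears kulich_mid but green or pink is not meant.

How it is judged:
By the outcome, as a careful person would: the job done as asked, in the order asked, and still so for the second after the job is handed in, with the robot touching nothing.
It also fails if it takes over 58 s, if anything falls off the work surface, if the arm or the gripper's body presses on something with over 40 N, if the wrist force passes 120 N, or if a joint passes its speed limit or range.

### The arm

A 6-joint arm with a two-finger parallel gripper is mounted at the origin on the work surface. World frame = base frame: x ahead of the robot, y to its left, z up, the work surface at z = 0. Lengths are in m, angles in rad, forces in N, time in s.
With the tool pointing down it reaches from about 0.3 to 0.775 m from the base axis. Payload 14.6 kg.
Tool frame: the origin (TCP) lies midway between the tips of the shut fingers; the grasp point (between the pads) lies tcp_to_grasp behind it (tcp_to_grasp is the distance from the TCP to the grasp point, in m); z points along the fingers, y is the line along which they close (so a half turn about z gives the same grasp; the last joint's range is limited). The gripper opens to 85 mm and grips with 20 to 120 N. Pads are 22 mm wide; open, the fingers measure 114 mm over their backs; the gripper's body (76 mm by 85 mm) begins 54 mm behind the grasp point. The pads swing forward as they close: fully open they stand 13 mm farther back than shut.
Start: joints at [-1.315, 0.3, 1.521, -0, 1.321, -0.067], TCP at [0.174, -0.522, 0.231] pointing down, gripper open.
Joint ranges: [-3.03, 3.03], [-0.79, 2.21], [0.23, 2.52], [-1.04, 4.18], [0, 3.07], [-2.55, 2.55]. Speed limits (rad/s): [2.22, 2.22, 2.57, 3.14, 3.14, 3.14].

### API

Orientations are given as a unit quaternion [x, y, z, w].
In Python, from bench import * gives the robot as it stands.
- The arm moves only by the shell command python3 -m jog 'ROWS' [OPENING] [FORCE]. ROWS is JSON, a list of rows, each a list of 6 numbers: the shift along the tool's x, y, z scaled (see below), then the turn, a rotation vector about the tool's x, y, z scaled (see below). In form: [[tx, ty, tz, wx, wy, wz], ...]. A call has exactly 8 rows; each row is the pose to reach, as a shift and turn from the pose commanded when the call began, along the tool's axes at that moment; what a row does not reach only later rows make up. The controller multiplies each number of a shift by 0.15 m and each number of a turn by 1.5 rad. A row lasts 1/10 s, in which the tool goes at most 50 mm and 8.59 degrees, less where a joint would pass 70% of its speed; a pose out of reach is approached as far as the arm can. A call with a number of a shift or a turn outside -1 to 1 is refused whole. A call with a gripper value outside its range is refused whole. OPENING is the gripper's target within -1 to 1 (shut at 1, half-way at 0, fully open at -1), set as the call begins (- or left out, the last holds). The fingers move at their own pace and stop on an object; FORCE is the grip in N (left out, the last holds). Time passes only in rows, so rows that repeat a pose let the fingers close, or fill a call up. It gives the time, the measured TCP pose, the force, the opening and the grip force at its end, in the units of the state.
- get_obs(): the state, without advancing time (a new reading comes with each control period).
- get_image(name): name is "scene" or "top" or "wrist"; returns a dict with "img" (400x640x3 uint8, red, green, blue), "z_map" (400x640 float32, m along the optical axis (not along the pixel's ray), 0 where there is no reading), "intrinsics" (3x3 intrinsics, pixels), "origin" and "orientation" of the camera in the world; the wrist camera has in their place "hand_eye" (4x4, takes a point from camera to tool coordinates, whose origin is the TCP and whose axes are the flange's). Camera axes: x right, y down, z forward; pixel columns grow to the right and rows downward; lengths in m; the calibration is good to about 2 mm. A picture is of the moment at which its call begins: read the wrist's pose just before it.
- close_job(): hands the job in; it is judged then, once.
The state is a dict: "t": time; "qpos": joint angles; "dq": joint speeds; "joint_torque": joint torques, N m; "position": TCP position; "orientation": TCP orientation; "force": force on the tool from outside, world axes, zero at the start; "ft_torque": the same for the moment, N m; "opening": opening from 0.0 (shut) to 1.0 (fully open); "grasp_force": force on a finger pad.
Only numpy, scipy, OpenCV 4.12 (cv2) and the standard library are available. Lean on these libraries where they do the work, as an engineer would, in place of code of your own. Each camera call takes 0.05 s, during which the arm holds its last target. There are 200 camera calls.

## Working session

There is one attempt and no reset: what is moved stays moved. The work goes in short steps, Python scripts to look and compute and a shell command to move; the robot and the scene stay as the last step left them, time stands still between calls to the robot, and variables do not carry over. Pictures are saved under pics/ and viewed, at most 10 in all, crops included, and the job is handed in when it is done.

```bash
mkdir -p pics; ls
cat > h.py <<'E'
import numpy as np, cv2
from bench import *
from scipy.spatial.transform import Rotation as R
def cam(n):
    o=get_obs(); d=get_image(n)
    if 'hand_eye' in d:
        T=np.eye(4);T[:3,:3]=R.from_quat(o['orientation']).as_matrix();T[:3,3]=o['position']
        M=T@np.array(d['hand_eye'])
    else:
        M=np.eye(4); q=np.array(d['orientation'])
        M[:3,:3]=q if q.shape==(3,3) else R.from_quat(q).as_matrix(); M[:3,3]=d['origin']
    d['M']=M; return d
def cloud(d):
    K=np.array(d['intrinsics']);z=d['z_map'];v,u=np.mgrid[:z.shape[0],:z.shape[1]]
    P=np.stack([(u-K[0,2])/K[0,0]*z,(v-K[1,2])/K[1,1]*z,z],-1)
    W=P@d['M'][:3,:3].T+d['M'][:3,3]; W[z==0]=np.nan; return W
def save(n,img): cv2.imwrite('pics/'+n,img[...,::-1])
E
python3 - <<'E'
from h import *
o=get_obs();print({k:np.round(v,3) for k,v in o.items()})
a=cam('top');b=cam('scene')
for d in(a,b): print(np.round(d['M'],3),d['intrinsics'])
save('top.png',a['img']);save('scene.png',b['img'])
np.savez('a.npz',top=a['img'],topW=cloud(a),sc=b['img'],scW=cloud(b))
E
```

```text
pics
{'t': np.float64(0.0), 'qpos': array([-1.315,  0.3  ,  1.522,  0.   ,  1.321, -0.067]), 'dq': array([-0.   ,  0.002, -0.   , -0.001,  0.002,  0.002]), 'joint_torque': array([ 0.0000e+00, -5.4350e+01, -3.6179e+01, -0.0000e+00,  4.0000e-03,
       -0.0000e+00]), 'position': array([ 0.174, -0.521,  0.231]), 'orientation': array([ 0.987,  0.161, -0.   , -0.001]), 'force': array([ 0.466, -0.027,  0.438]), 'ft_torque': array([ 0.009, -0.033,  0.059]), 'grasp_force': np.float64(0.0), 'opening': np.float64(1.0)}
[[ 8.00e-03 -9.98e-01  6.50e-02  4.49e-01]
 [-1.00e+00 -7.00e-03  7.00e-03 -1.00e-03]
 [-7.00e-03 -6.50e-02 -9.98e-01  1.30e+00]
 [ 0.00e+00  0.00e+00  0.00e+00  1.00e+00]] [[429.92339462   0.         322.08781555]
 [  0.         429.92339462 196.55264816]
 [  0.           0.           1.        ]]
[[ 0.67   0.524 -0.527  1.187]
 [ 0.743 -0.488  0.459 -0.559]
 [-0.017 -0.698 -0.716  1.03 ]
 [ 0.     0.     0.     1.   ]] [[453.47249974   0.         324.29644597]
 [  0.         453.47249974 202.58833865]
 [  0.           0.           1.        ]]
```

View pics/top.png

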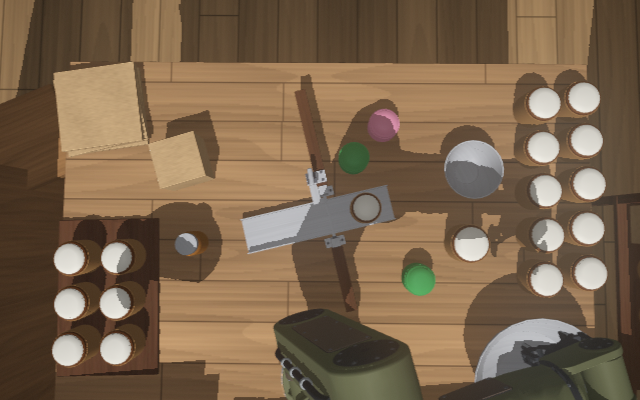

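View pics/scene.png

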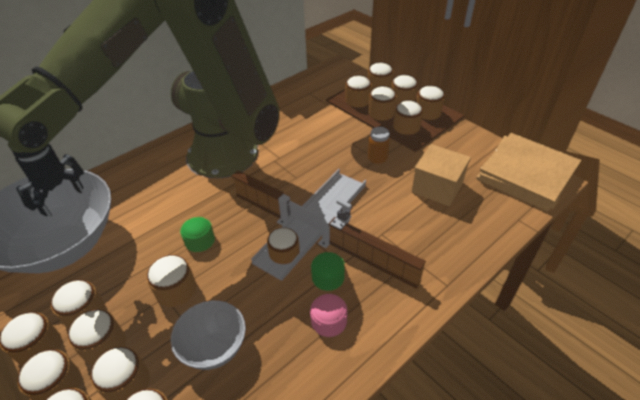

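Top view: the brown-papered cake is on the slide at (366,208). The gate and posts are around (318–335,180–240), with the T-handle near (317,185). The shop side is to the left. Lookalikes are green (353,157), green (419,280) and pink (383,125), and none of them is on the slide. Next I'll measure the frame, the handle and the cake.

Run:
```python
from h import *
f=np.load('a.npz')
for n in('top','sc'):
    W=f[n+'W'];I=f[n].astype(int)
    x,y,z=W[...,0],W[...,1],W[...,2]
    near=(x>.15)&(x<.8)&(y>-.3)&(y<.3)
    hsv=cv2.cvtColor(f[n],cv2.COLOR_RGB2HSV)
    # upstand
    m=near&(abs(z-.094)<.005)&(hsv[...,1]>60)&(abs(y+.03)<.12)
    p=W[m][:,:2]; 
    vx,vy,x0,y0=cv2.fitLine(p.astype(np.float32),cv2.DIST_HUBER,0,.01,.01).ravel()
    s=(p-[x0,y0])@[vx,vy]
    print(n,'upstand',len(p),'dir',np.degrees(np.arctan2(vy,vx)),(x0,y0),'ends',s.min(),s.max(), np.array([x0,y0])+s.min()*np.array([vx,vy]),np.array([x0,y0])+s.max()*np.array([vx,vy]))
    # slide
    m=near&(z<.03)&(z>-.01)&(hsv[...,1]<50)&(abs(x-.42)<.12)&(abs(y)<.3)
    m=cv2.morphologyEx(m.astype(np.uint8),cv2.MORPH_OPEN,np.ones((3,3)))>0
    r=cv2.minAreaRect(W[m][:,:2].astype(np.float32)*1000);print('slide',m.sum(),r,np.round(cv2.boxPoints(r)),np.median(z[m]))
    m=near&(z>.125)&(z<.17)&(abs(x-.45)<.15)&(abs(y+.02)<.08)
    print('handle',m.sum(),np.round(np.c_[np.argwhere(m)[:,::-1],W[m]*1000],0)[:40])
    # cake
    m=near&(abs(z-.07)<.008)&(abs(x-.43)<.05)&(abs(y+.1)<.07)&(hsv[...,1]<90)
    p=W[m];print('cake',m.sum(),p.mean(0),p.min(0),p.max(0), cv2.minEnclosingCircle(p[:,:2].astype(np.float32)))
t=f['top'][130:280,220:420];save('crop.png',cv2.resize(t,(800,600),interpolation=cv2.INTER_CUBIC))
```

```text
top upstand 1529 dir 13.74835 (np.float32(0.5053714), np.float32(-0.0059500937)) ends -0.30172960719607944 0.30686009940874504 [ 0.21228668 -0.07765853] [0.80343961 0.06697764]
slide 4238 ((448.261962890625, 18.252899169921875), (145.28591918945312, 452.3492736816406), 12.977611541748047) [[ 327.  222.]
 [ 428. -218.]
 [ 570. -186.]
 [ 468.  255.]] 0.00310465275455607
handle 84 [[310. 168. 600.  40. 155.]
 [308. 169. 597.  45. 156.]
 [309. 169. 597.  43. 153.]
 [310. 169. 597.  40. 154.]
 [311. 169. 597.  37. 155.]
 [312. 169. 598.  35. 151.]
 [308. 170. 594.  45. 157.]
 [309. 170. 594.  43. 157.]
 [310. 170. 594.  40. 158.]
 [311. 170. 594.  37. 155.]
 [312. 170. 595.  35. 150.]
 [308. 171. 591.  45. 158.]
 [309. 171. 592.  43. 155.]
 [310. 171. 591.  40. 160.]
 [311. 171. 592.  37. 154.]
 [312. 171. 592.  35. 156.]
 [308. 172. 590.  46. 148.]
 [309. 172. 589.  43. 154.]
 [310. 172. 589.  40. 158.]
 [311. 172. 589.  37. 153.]
 [312. 172. 589.  34. 156.]
 [308. 173. 587.  45. 154.]
 [309. 173. 586.  42. 157.]
 [310. 173. 586.  40. 156.]
 [311. 173. 586.  37. 159.]
 [312. 173. 586.  3
[... 1580 characters left out ...]
153.]
 [336. 202. 557.  32. 146.]
 [337. 202. 562.  30. 152.]
 [338. 202. 564.  32. 151.]
 [339. 202. 568.  33. 154.]
 [340. 202. 570.  34. 155.]
 [341. 202. 573.  36. 156.]
 [342. 202. 574.  38. 155.]
 [343. 202. 576.  40. 155.]
 [344. 202. 581.  38. 161.]
 [345. 202. 579.  44. 155.]
 [346. 202. 581.  46. 155.]
 [337. 203. 560.  32. 145.]
 [338. 203. 563.  33. 147.]
 [339. 203. 568.  33. 150.]
 [340. 203. 572.  32. 154.]
 [341. 203. 575.  33. 155.]
 [342. 203. 577.  35. 155.]
 [343. 203. 580.  36. 157.]]
cake 102 [ 0.44713748 -0.09055636  0.06937732] [ 0.38144814 -0.14836958  0.06205233] [ 0.47989667 -0.03038082  0.07773363] ((0.43049299716949463, -0.09246334433555603), 0.07173923403024673)
```

View pics/crop.png

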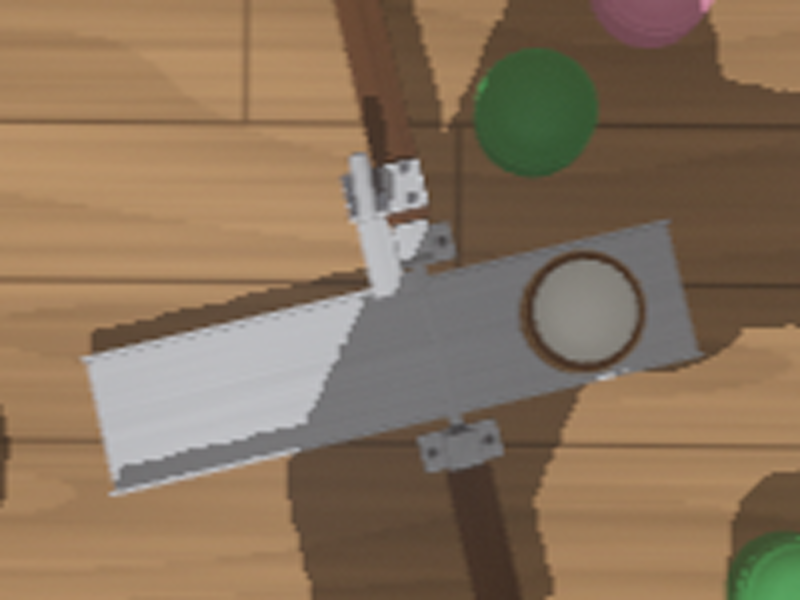

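The enlarged crop confirms the target: a cake with a brown paper rim on the steel slide, centred at about (366,207). The T-handle bar runs along the upstand at about (312,174). The green and pink ones stand off the slide. Next I'll refine the frame, handle and cake numbers.

```bash
cat >> h.py <<'E'
def ray(M,K,u,v,z):
    K=np.array(K);d=M[:3,:3]@np.array([(u-K[0,2])/K[0,0],(v-K[1,2])/K[1,1],1]);return M[:3,3]+d*(z-M[2,3])/d[2]
E
python3 - <<'E'
from h import *
f=np.load('a.npz');d=cam('top');M,K=d['M'],d['intrinsics']
th=np.radians(13.8);c,s=np.cos(th),np.sin(th);ex=np.array([c,s]);ey=np.array([-s,c])
cor=np.array([ray(M,K,220+a/4-.375,130+b/4-.375,.024)[:2] for a,b in[(85,357),(112,495),(667,220),(697,355)]])
print('corners',cor,'yaw',[np.degrees(np.arctan2(*( -(cor[i]-cor[j])*[1,-1])[[0,1]])) for i,j in((0,2),(1,3))])
O=cor.mean(0)-.035*ey;print('origin from slide',O)
for n in('top','sc'):
    W=f[n+'W'];q=(W[...,:2]-O);hx=q@ex;hy=q@ey;z=W[...,2]
    m=(z>.148)&(z<.165)&(abs(hx-.114)<.05)&(abs(hy-.025)<.04)
    r=cv2.minAreaRect((W[m][:,:2]*1000).astype(np.float32));print(n,'bar',m.sum(),W[m].mean(0),r,'h',hx[m].min(),hx[m].max(),hy[m].min(),hy[m].max(),np.percentile(z[m],90))
    m=(z>.060)&(z<.08)&(abs(hx)<.06)&(abs(hy+.1)<.08)
    p=W[m];print('cake',m.sum(),'hatch',np.percentile(hx[m],[2,50,98]),np.percentile(hy[m],[2,50,98]),'z',np.percentile(z[m],[50,98]))
    m=(z>.03)&(z<.076)&(abs(hx)<.06)&(hy<-.03)&(hy>-.2);(cx,cy),r=cv2.minEnclosingCircle(np.c_[hx[m],hy[m]].astype(np.float32));print('cakecirc',cx,cy,r)
    m=(abs(z-.094)<.004)&(hx>-.28)&(hx<-.09)&(abs(hy)<.03);print('upstand hy',np.percentile(hy[m],[3,50,97]),hx[m].min())
    m=(abs(z-.094)<.004)&(hx<.4)&(hx>.15)&(abs(hy)<.03);print('upstand hy',np.percentile(hy[m],[3,50,97]),hx[m].max())
E
```

```text
corners [[ 0.46376043  0.24854958]
 [ 0.3621612   0.22655229]
 [ 0.56892131 -0.18321062]
 [ 0.46871167 -0.20520824]] yaw [np.float64(13.688611274484137), np.float64(13.862548614654337)]
origin from slide [ 0.47423732 -0.01231895]
top bar 82 [0.5782416  0.03761796 0.15515054] ((579.0330810546875, 37.95448684692383), (45.306007385253906, 12.862281799316406), 9.92814826965332) h 0.09099479625094793 0.13662024319018864 0.016212903236226317 0.030906917501473476 0.15808123091520246
cake 655 hatch [-0.03849109 -0.00119854  0.03615053] [-0.1470115  -0.10941807 -0.0726382 ] z [0.06962594 0.07631724]
cakecirc -0.021546710282564163 -0.11231359094381332 0.06541627645492554
upstand hy [-0.01596764 -0.00109525  0.01385414] -0.2699698741439475
upstand hy [-0.01640563 -0.00149197  0.0135257 ] 0.3692992720868677
sc bar 78 [0.5795748  0.03837699 0.15447508] ((579.0873413085938, 40.189208984375), (46.245338439941406, 15.628345489501953), 7.2666401863098145) h 0.09074312382293673 0.13700383060365937 0.015925309190902043 0.03428016963723164 0.15746475800222856
cake 547 hatch [-0.03581831  0.00429134  0.03698228] [-0.1469397  -0.1133379  -0.07353635] z [0.06964144 0.07520232]
cakecirc 5.903884448343888e-05 -0.10843415558338165 0.04598808288574219
upstand hy [-0.01507341  0.00010989  0.01571244] -0.26964053278882566
upstand hy [-0.01451824  0.00011031  0.01636391] 0.36878032124677423
```

```bash
python3 -c "
from bench import *
print(tcp_to_grasp)"
python3 -m jog '[[0.12,-0.08,0,0,0,0],[0.24,-0.17,0,0,0,0],[0.36,-0.25,0,0,0,0],[0.48,-0.34,0,0,0,0],[0.6,-0.42,0,0,0,0],[0.72,-0.5,0,0,0,0],[0.84,-0.6,0,0,0,0],[0.93,-0.67,0,0,0,0]]' -0.4
python3 -m jog '[[0.12,-0.08,0,0,0,0],[0.24,-0.17,0,0,0,0],[0.36,-0.25,0,0,0,0],[0.48,-0.34,0,0,0,0],[0.6,-0.42,0,0,0,0],[0.72,-0.5,0,0,0,0],[0.84,-0.6,0,0,0,0],[0.93,-0.67,0,0,0,0]]'
python3 -m jog '[[0.12,-0.08,0,0,0,0],[0.24,-0.17,0,0,0,0],[0.36,-0.25,0,0,0,0],[0.48,-0.34,0,0,0,0],[0.6,-0.42,0,0,0,0],[0.72,-0.5,0,0,0,0],[0.84,-0.6,0,0,0,0],[0.93,-0.67,0,0,0,0]]'
```

```text
0.0187
t: 0.95
position: [0.2754, -0.3809, 0.2311]
orientation: [0.987, 0.161, -0.0, -0.0]
force: [-0.3, -0.1, 0.4]
opening: 0.699
grasp_force: 0.0
t: 1.75
position: [0.3758, -0.2414, 0.2312]
orientation: [0.987, 0.161, -0.0, -0.0]
force: [0.7, 0.0, 0.2]
opening: 0.702
grasp_force: 0.0
t: 2.55
position: [0.4762, -0.1018, 0.2311]
orientation: [0.987, 0.161, -0.0, -0.0]
force: [0.7, -0.7, 0.9]
opening: 0.704
grasp_force: 0.0
```

```bash
python3 -m jog '[[0.12,-0.08,0,0,0,0.02],[0.24,-0.17,0,0,0,0.04],[0.36,-0.25,0,0,0,0.06],[0.48,-0.34,0,0,0,0.08],[0.6,-0.42,0,0,0,0.1],[0.72,-0.5,0,0,0,0.1],[0.84,-0.6,0,0,0,0.1],[0.945,-0.667,0,0,0,0.1]]'
python3 - <<'E'
from h import *
d=cam('wrist');save('w1.png',d['img']);W=cloud(d)
o=get_obs();print(o['position'],np.round(o['qpos'],3))
th=np.radians(13.8);ex=np.array([np.cos(th),np.sin(th)]);ey=np.array([-ex[1],ex[0]])
z=W[...,2];m=(z>.147)&(z<.165)&(np.hypot(W[...,0]-.579,W[...,1]-.038)<.035)
p=W[m];print(m.sum(),p.mean(0),cv2.minAreaRect((p[:,:2]*1000).astype(np.float32)),np.percentile(p[:,2],[50,95]))
E
```

```text
t: 3.35
position: [0.5788, 0.0381, 0.2309]
orientation: [0.996, 0.087, -0.0, -0.0]
force: [-0.1, -0.9, 0.4]
opening: 0.7
grasp_force: 0.0
[0.57974792 0.03958931 0.23078694] [5.000e-03 3.700e-01 1.429e+00 1.000e-03 1.343e+00 1.401e+00]
861 [0.5804454  0.04182637 0.15506689] ((578.8402709960938, 41.831520080566406), (45.15199661254883, 12.770627975463867), 10.110306739807129) [0.15548032 0.15685243]
```

View pics/w1.png

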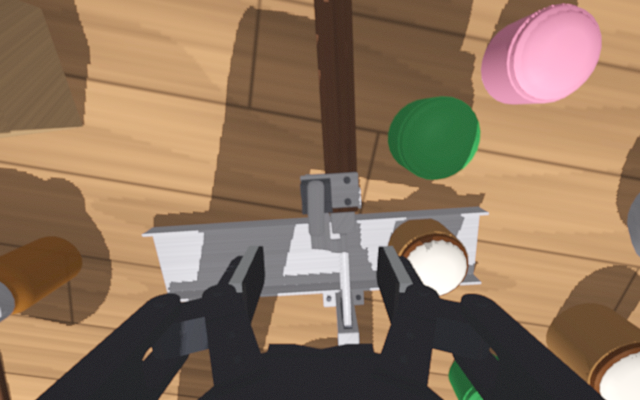

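The wrist view shows the T-handle bar at (316,210), lying between the open fingers' planes, with the housing beneath it. Its angle is 10° and its top is at about 0.156 m, both as expected. I'll descend and grip.

```bash
python3 -m jog '[[0,0,0.1,0,0,0],[0,0,0.2,0,0,0],[0,0,0.3,0,0,0],[0,0,0.4,0,0,0],[0,0,0.5,0,0,0],[0,0,0.6,0,0,0],[0,0,0.67,0,0,0],[0,0,0.67,0,0,0]]'
python3 -m jog '[[0,0,0,0,0,0],[0,0,0,0,0,0],[0,0,0,0,0,0],[0,0,0,0,0,0],[0,0,0,0,0,0],[0,0,0,0,0,0],[0,0,0,0,0,0],[0,0,0,0,0,0]]' 1 60
```

```text
t: 4.2
position: [0.5777, 0.0368, 0.1293]
orientation: [0.996, 0.086, -0.001, -0.0]
force: [-0.1, -0.3, 0.2]
opening: 0.694
grasp_force: 0.0
t: 5.0
position: [0.5785, 0.0394, 0.1321]
orientation: [0.996, 0.087, 0.001, -0.002]
force: [-5.6, 18.4, 8.6]
opening: 0.143
grasp_force: 58.5
```

```bash
python3 -m jog '[[0,-0.005,-0.02,0,0,0],[0,-0.01,-0.04,0,0,0],[0,-0.01,-0.06,0,0,0],[0,-0.01,-0.08,0,0,0],[0,-0.01,-0.1,0,0,0],[0,-0.01,-0.12,0,0,0],[0,-0.01,-0.135,0,0,0],[0,-0.01,-0.135,0,0,0]]'
```

```text
t: 5.8
position: [0.5779, 0.0399, 0.1504]
orientation: [0.996, 0.087, -0.0, -0.001]
force: [4.5, 10.3, -12.9]
opening: 0.135
grasp_force: 58.3
```

```bash
python3 -m jog '[[0,-0.003,0,0,0,-0.08],[0,-0.005,0,0,0,-0.16],[0,-0.005,0,0,0,-0.25],[0,-0.005,0,0,0,-0.34],[0,-0.005,0,0,0,-0.43],[0,-0.005,0,0,0,-0.52],[0,-0.005,0,0,0,-0.6],[0,-0.005,0,0,0,-0.68]]'
python3 -m jog '[[0,0,0,0,0,-0.08],[0,0,0,0,0,-0.16],[0,0,0,0,0,-0.25],[0,0,0,0,0,-0.34],[0,0,0,0,0,-0.41],[0,0,0,0,0,-0.41],[0,0,0,0,0,-0.41],[0,0,0,0,0,-0.41]]'
python3 -c "
from h import *
o=get_obs();print(o['position'],R.from_quat(o['orientation']).as_euler('zyx',degrees=True),o['force'],o['ft_torque'],o['qpos'])"
```

```text
t: 6.6
position: [0.5779, 0.0406, 0.1502]
orientation: [0.826, 0.564, 0.0, -0.001]
force: [5.2, 11.5, -12.5]
opening: 0.139
grasp_force: 58.5
t: 7.4
position: [0.5779, 0.0408, 0.1502]
orientation: [0.618, 0.786, 0.001, -0.001]
force: [5.1, 11.4, -13.1]
opening: 0.136
grasp_force: 58.7
[0.57790028 0.04083353 0.15017353] [-1.03619469e+02 -2.29995164e-02 -1.79848205e+02] [  5.08341118  11.3588     -13.05423859] [ 2.23101491 -1.09004791  0.01486836] [ 0.0062011   0.44060131  1.52509954  0.00287242  1.17627826 -0.23260857]
```

```bash
python3 -m jog '[[0,0,0.006,0,0,0],[0,0,0.012,0,0,0],[0,0,0.018,0,0,0],[0,0,0.024,0,0,0],[0,0,0.03,0,0,0],[0,0,0.036,0,0,0],[0,0,0.042,0,0,0],[0,0,0.048,0,0,0]]'
python3 -m jog '[[0,0,0.001,0,0,0],[0,0,0.002,0,0,0],[0,0,0.003,0,0,0],[0,0,0.003,0,0,0],[0,0,0.003,0,0,0],[0,0,0.003,0,0,0],[0,0,0.003,0,0,0],[0,0,0.003,0,0,0]]'
python3 -c "
from h import *
o=get_obs();print(o['position'],R.from_quat(o['orientation']).as_euler('zyx',degrees=True),o['force'],o['ft_torque'],o['qpos'])"
```

```text
t: 8.2
position: [0.5783, 0.0409, 0.1452]
orientation: [0.618, 0.786, 0.002, -0.0]
force: [-4.9, 12.1, 13.3]
opening: 0.139
grasp_force: 62.4
t: 9.0
position: [0.5784, 0.0409, 0.1452]
orientation: [0.618, 0.786, 0.002, 0.0]
force: [-5.4, 12.9, 11.6]
opening: 0.139
grasp_force: 62.1
[0.57835622 0.04092907 0.14524036] [-1.03625169e+02  1.25655305e-01 -1.79846859e+02] [-5.38140251 12.86398834 11.61274333] [2.1621298  0.78049228 0.03332   ] [ 0.00635835  0.44573282  1.53006339  0.00289559  1.16358792 -0.23258663]
```

```bash
python3 -m jog '[[0,0,0,0,0,0],[0,0,0,0,0,0],[0,0,0,0,0,0],[0,0,0,0,0,0],[0,0,0,0,0,0],[0,0,0,0,0,0],[0,0,0,0,0,0],[0,0,0,0,0,0]]' -0.4
python3 -m jog '[[0,0,-0.08,0,0,0],[0,0,-0.16,0,0,0],[0,0,-0.24,0,0,0],[0,0,-0.32,0,0,0],[0,0,-0.4,0,0,0],[0,0,-0.48,0,0,0],[0,0,-0.56,0,0,0],[0,0,-0.6,0,0,0]]'
python3 - <<'E'
from h import *
d=cam('wrist');save('w2.png',d['img']);W=cloud(d)
z=W[...,2];m=(z>.150)&(z<.19)&(np.hypot(W[...,0]-.579,W[...,1]-.040)<.035)
p=W[m];print(m.sum(),p.mean(0),cv2.minAreaRect((p[:,:2]*1000).astype(np.float32)),np.percentile(p[:,2],[25,50,75,95]))
d=cam('top');W=cloud(d);z=W[...,2];m=(z>.150)&(z<.18)&(np.hypot(W[...,0]-.579,W[...,1]-.040)<.035);p=W[m];print(m.sum(),np.percentile(p[:,2],[50,75]) if m.any() else 0)
E
```

```text
t: 9.8
position: [0.578, 0.0392, 0.1434]
orientation: [0.619, 0.786, 0.0, -0.0]
force: [0.9, 0.2, -0.3]
opening: 0.698
grasp_force: 0.0
t: 10.6
position: [0.5783, 0.0392, 0.2349]
orientation: [0.619, 0.786, 0.0, 0.001]
force: [0.2, 0.6, -0.0]
opening: 0.701
grasp_force: 0.0
924 [0.57739949 0.04455837 0.16805337] ((577.6492309570312, 42.8215217590332), (12.454546928405762, 44.58269500732422), 13.849164009094238) [0.16755824 0.16843219 0.16904554 0.16987527]
0 0
```

View pics/w2.png

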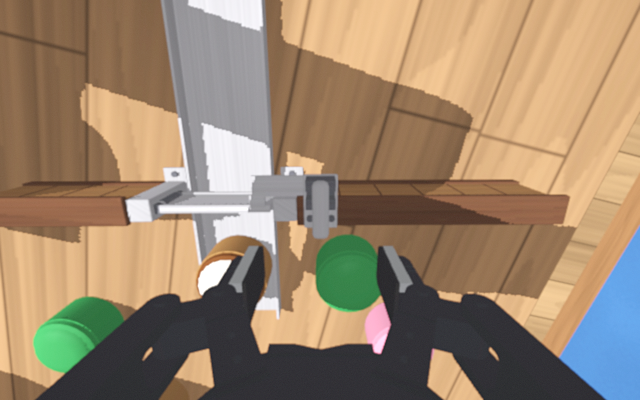

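The wrist view shows the bar at (320,205), lying along the lane. Its top is at 0.168 m, so the lift is 13 mm, and its angle is 13.85°: the pin is parked. I'll close the fingers and go behind the cake, to hatch y ≈ -0.195.

```bash
python3 -m jog '[[-0.09,-0.05,0,0,0,0],[-0.18,-0.1,0,0,0,0],[-0.27,-0.15,0,0,0,0],[-0.36,-0.2,0,0,0,0],[-0.45,-0.25,0,0,0,0],[-0.54,-0.3,0,0,0,0],[-0.64,-0.34,0,0,0,0],[-0.735,-0.378,0,0,0,0]]' 1 40
python3 -m jog '[[-0.09,-0.05,0,0,0,0],[-0.18,-0.1,0,0,0,0],[-0.27,-0.15,0,0,0,0],[-0.36,-0.2,0,0,0,0],[-0.45,-0.25,0,0,0,0],[-0.54,-0.3,0,0,0,0],[-0.64,-0.34,0,0,0,0],[-0.735,-0.378,0,0,0,0]]'
python3 - <<'E'
from h import *
O=np.array([.4745,-.0125]);th=np.radians(13.8);ex=np.array([np.cos(th),np.sin(th)]);ey=np.array([-ex[1],ex[0]])
o=get_obs();q=o['position'][:2]-O;print('tcp hatch',q@ex,q@ey,o['position'][2],o['opening'])
d=cam('wrist');save('w3.png',d['img']);W=cloud(d);q=W[...,:2]-O;hx=q@ex;hy=q@ey;z=W[...,2]
m=(z>.030)&(z<.08)&(abs(hx)<.06)&(hy>-.17)&(hy<-.04);print(m.sum(),np.percentile(hx[m],[1,50,99]),np.percentile(hy[m],[1,50,99]))
E
```

```text
t: 11.5
position: [0.5486, -0.0827, 0.2334]
orientation: [0.619, 0.786, 0.0, 0.0]
force: [0.4, -0.3, 0.7]
opening: 0.002
grasp_force: 0.0
t: 12.3
position: [0.5193, -0.2032, 0.2334]
orientation: [0.619, 0.786, 0.0, 0.0]
force: [0.2, -0.6, -0.5]
opening: -0.002
grasp_force: 0.0
tcp hatch -0.0019433744592526835 -0.1958538377800575 0.2334458084236627 -0.0023688364111286928
6119 [-0.04244473 -0.0005421   0.04075537] [-0.14709576 -0.10487381 -0.06468524]
```

View pics/w3.png

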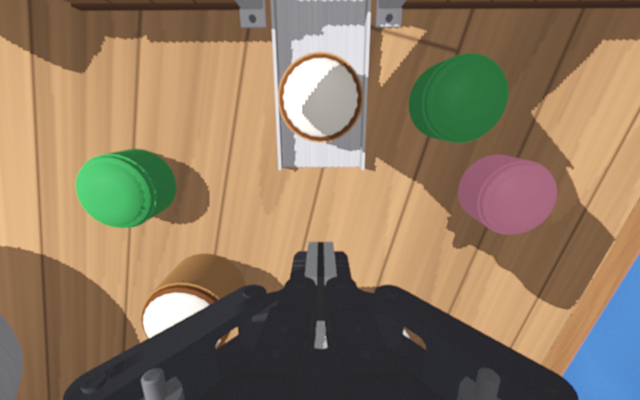

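The wrist view shows the target cake centred in the slide at (320,97), with the closed fingers at (320,260) in line behind it and the lookalikes well to the sides. I'll descend.

```bash
python3 -m jog '[[0,0.01,0.09,0,0,0],[0,0.01,0.18,0,0,0],[0,0.01,0.27,0,0,0],[0,0.01,0.36,0,0,0],[0,0.01,0.45,0,0,0],[0,0.01,0.54,0,0,0],[0,0.01,0.62,0,0,0],[0,0.01,0.67,0,0,0]]'
python3 -m jog '[[0,0,0.09,0,0,0],[0,0,0.18,0,0,0],[0,0,0.27,0,0,0],[0,0,0.36,0,0,0],[0,0,0.45,0,0,0],[0,0,0.54,0,0,0],[0,0,0.62,0,0,0],[0,0,0.67,0,0,0]]'
python3 -m jog '[[0.06,0,0,0,0,0],[0.12,0,0,0,0,0],[0.18,0,0,0,0,0],[0.24,0,0,0,0,0],[0.3,0,0,0,0,0],[0.36,0,0,0,0,0],[0.42,0,0,0,0,0],[0.48,0,0,0,0,0]]'
```

```text
t: 13.15
position: [0.5208, -0.2013, 0.1315]
orientation: [0.619, 0.786, -0.0, -0.001]
force: [-0.1, -0.7, 0.9]
opening: 0.001
grasp_force: 0.0
t: 13.95
position: [0.5207, -0.2013, 0.031]
orientation: [0.619, 0.786, -0.0, -0.001]
force: [0.3, -0.1, -0.2]
opening: 0.001
grasp_force: 0.0
t: 14.75
position: [0.504, -0.1308, 0.0325]
orientation: [0.619, 0.786, 0.0, 0.0]
force: [0.6, -2.5, -0.4]
opening: -0.003
grasp_force: 1.0
```

```bash
python3 -m jog '[[0.06,0,0,0,0,0],[0.12,0,0,0,0,0],[0.18,0,0,0,0,0],[0.24,0,0,0,0,0],[0.3,0,0,0,0,0],[0.36,0,0,0,0,0],[0.42,0,0,0,0,0],[0.48,0,0,0,0,0]]'
python3 - <<'E'
from h import *
O=np.array([.4745,-.0125]);th=np.radians(13.8);ex=np.array([np.cos(th),np.sin(th)]);ey=np.array([-ex[1],ex[0]])
o=get_obs();q=o['position'][:2]-O;print('tcp hatch',q@ex,q@ey,o['position'][2],o['force'])
save('s2.png',np.hstack([cam('scene')['img'][120:340,160:480],cam('wrist')['img'][:220,160:480]]))
E
```

```text
t: 15.55
position: [0.4872, -0.0608, 0.0325]
orientation: [0.619, 0.786, 0.0, 0.0]
force: [1.2, -3.3, 1.2]
opening: -0.0
grasp_force: 1.9
tcp hatch 0.0008123986829110672 -0.0499800424598854 0.032460769801217135 [ 1.22755737 -3.31072281  1.20959249]
```

View pics/s2.png

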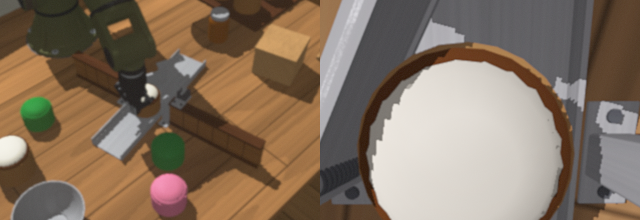

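In the wrist half of the picture the cake is upright at about (465,140), and the gate leaf has swung open on the left, at about (370,60). I'll keep pushing.

```bash
python3 -m jog '[[0.06,0,0,0,0,0],[0.12,0,0,0,0,0],[0.18,0,0,0,0,0],[0.24,0,0,0,0,0],[0.3,0,0,0,0,0],[0.36,0,0,0,0,0],[0.42,0,0,0,0,0],[0.48,0,0,0,0,0]]'
python3 -m jog '[[0.06,0,0,0,0,0],[0.12,0,0,0,0,0],[0.18,0,0,0,0,0],[0.24,0,0,0,0,0],[0.3,0,0,0,0,0],[0.36,0,0,0,0,0],[0.4,0,0,0,0,0],[0.44,0,0,0,0,0]]'
python3 -m jog '[[0.05,0,0,0,0,0],[0.1,0,0,0,0,0],[0.15,0,0,0,0,0],[0.2,0,0,0,0,0],[0.25,0,0,0,0,0],[0.29,0,0,0,0,0],[0.31,0,0,0,0,0],[0.31,0,0,0,0,0]]'
python3 - <<'E'
from h import *
O=np.array([.4745,-.0125]);th=np.radians(13.8);ex=np.array([np.cos(th),np.sin(th)]);ey=np.array([-ex[1],ex[0]])
o=get_obs();q=o['position'][:2]-O;print('tcp hatch',q@ex,q@ey,o['position'][2],o['force'])
for n in('top','scene','wrist'):
    d=cam(n);W=cloud(d);q=W[...,:2]-O;hx=q@ex;hy=q@ey;z=W[...,2]
    m=(z>.060)&(z<.078)&(abs(hx)<.06)&(hy<.27)&(hy>.11)&(d['img'].min(-1)>90);print(n,m.sum(),*( (np.percentile(hx[m],[2,50,98]),np.percentile(hy[m],[2,50,98]),np.percentile(z[m],[5,95])) if m.any() else ()))
    if n!='top': save('f_'+n+'.png',d['img'])
a=cv2.imread('pics/f_scene.png')[120:340,160:480];b=cv2.imread('pics/f_wrist.png')[:300:,:];cv2.imwrite('pics/f.png',np.hstack([cv2.resize(a,(400,275)),cv2.resize(b,(400,275))]))
E
```

```text
t: 16.45
position: [0.47, 0.0093, 0.0324]
orientation: [0.619, 0.786, -0.0, -0.0]
force: [1.2, -2.4, 1.6]
opening: -0.003
grasp_force: 1.3
t: 17.25
position: [0.4546, 0.0732, 0.0323]
orientation: [0.618, 0.786, -0.0, -0.0]
force: [0.8, -1.2, 0.4]
opening: -0.002
grasp_force: 0.8
t: 18.05
position: [0.4438, 0.1183, 0.0324]
orientation: [0.618, 0.786, 0.0, -0.0]
force: [0.8, -0.6, 0.4]
opening: -0.001
grasp_force: 0.0
tcp hatch 0.0013363147750299878 0.1343431092779002 0.03236926044540161 [ 0.79332703 -0.57615978  0.41053134]
top 0
scene 41 [0.00336584 0.0123848  0.02876431] [0.16408743 0.20550072 0.21832521] [0.06748341 0.07388945]
wrist 29573 [-0.02935925  0.00215422  0.03370366] [0.15595566 0.19622237 0.22530138] [0.06539854 0.07323794]
```

View pics/f.png

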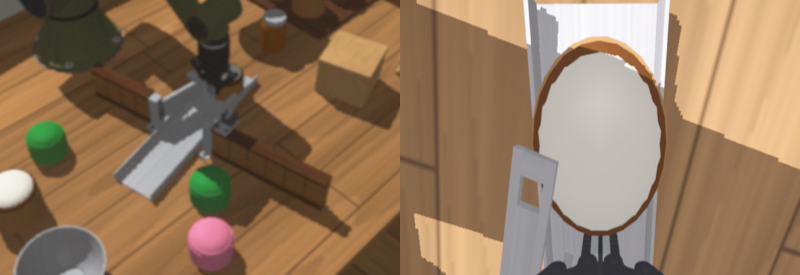

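The cake is upright at hatch y ≈ 0.19. The gate's lug is still leaning on the finger at about (535,190) in the picture. I'll raise straight up to free it.

```bash
python3 -m jog '[[-0.01,0,-0.03,0,0,0],[-0.02,0,-0.08,0,0,0],[-0.02,0,-0.13,0,0,0],[-0.02,0,-0.18,0,0,0],[-0.02,0,-0.23,0,0,0],[-0.02,0,-0.28,0,0,0],[-0.02,0,-0.33,0,0,0],[-0.02,0,-0.38,0,0,0]]'
python3 -m jog '[[0,0,-0.1,0,0,0],[0,0,-0.2,0,0,0],[0,0,-0.3,0,0,0],[0,0,-0.4,0,0,0],[0,0,-0.55,0,0,0],[0,0,-0.7,0,0,0],[0,0,-0.85,0,0,0],[0,0,-1,0,0,0]]'
python3 -m jog '[[-0.1,0,0,0,0,0],[-0.2,0,0,0,0,0],[-0.3,0,0,0,0,0],[-0.4,0,0,0,0,0],[-0.55,0,0,0,0,0],[-0.7,0,0,0,0,0],[-0.85,0,0,0,0,0],[-1,0,0,0,0,0]]'
python3 - <<'E'
from h import *
O=np.array([.4745,-.0125]);th=np.radians(13.8);ex=np.array([np.cos(th),np.sin(th)]);ey=np.array([-ex[1],ex[0]])
for n in('top','scene','wrist'):
    d=cam(n);W=cloud(d);q=W[...,:2]-O;hx=q@ex;hy=q@ey;z=W[...,2]
    m=(z>.060)&(z<.078)&(abs(hx)<.06)&(hy<.27)&(hy>.11)&(d['img'].min(-1)>90);print(n,m.sum(),*( (np.percentile(hx[m],[2,50,98]),np.percentile(hy[m],[2,50,98]),np.percentile(z[m],[5,95])) if m.any() else ()))
    m=(z>.040)&(z<.09)&(hx>-.04)&(hx<.04)&(abs(hy)<.1);print('leaf',m.sum(),np.percentile(hy[m],[5,50,95]) if m.any() else 0)
    m=(z>.150)&(z<.18)&(np.hypot(hx-.114,hy-.025)<.035);print('bar z',np.percentile(z[m],50) if m.any() else 0,m.sum())
    save('g_'+n+'.png',d['img'])
a=cv2.imread('pics/g_scene.png')[120:340,160:480];b=cv2.imread('pics/g_wrist.png');cv2.imwrite('pics/g.png',np.hstack([cv2.resize(a,(400,275)),cv2.resize(b,(400,275))]))
E
```

```text
t: 19.0
position: [0.4445, 0.115, 0.0901]
orientation: [0.619, 0.786, -0.0, -0.0]
force: [0.2, -1.0, -0.6]
opening: -0.001
grasp_force: 0.0
t: 19.8
position: [0.4443, 0.1149, 0.2407]
orientation: [0.619, 0.786, -0.0, -0.0]
force: [0.6, -0.1, -1.1]
opening: 0.001
grasp_force: 0.0
t: 20.6
position: [0.4797, -0.0317, 0.2397]
orientation: [0.619, 0.786, -0.0, -0.0]
force: [0.4, -0.3, 0.5]
opening: 0.003
grasp_force: 0.0
top 540 [-0.03089067  0.00149662  0.03454384] [0.15449409 0.18802305 0.22305604] [0.06364358 0.0751259 ]
leaf 12 [-0.00371253 -0.00033864  0.00649611]
bar z 0.16766558111460172 85
scene 289 [-0.02852552  0.00524503  0.0350224 ] [0.15608372 0.18443156 0.21985255] [0.06481492 0.07453089]
leaf 268 [-0.00213949  0.00037247  0.00433981]
bar z 0.16694221927121433 85
wrist 68 [-0.00944696  0.00112776  0.01165839] [0.15387584 0.15509612 0.15632644] [0.06307555 0.06617766]
leaf 929 [-0.00048116  0.0050321   0.00723199]
bar z 0.16819153295823802 1346
```

View pics/g.png

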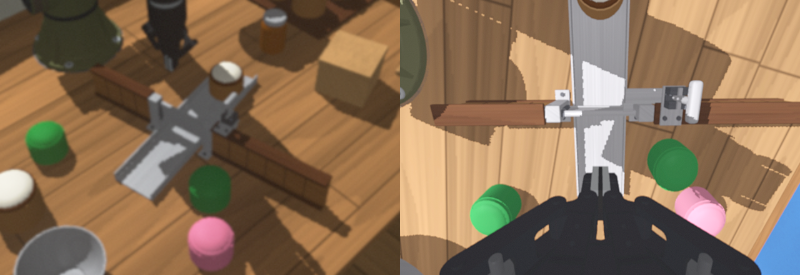

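The gate leaf is shut, with its face at y ≈ 0 across the lane at (600,108) in the picture. The pin is parked (bar top at 0.168 m, lying along the lane at (693,100)), and the cake stands upright at hatch y ≈ 0.188. The robot is clear of everything, so I'm handing in.

```bash
python3 -c "
from bench import *
print(close_job())"
```

```text
the job is handed in; nothing more can be done
None
```

I parked the pin raised after a quarter turn, then pushed the cake through upright to the shop side; the gate has swung shut behind it, I moved nothing else on purpose, and the job was handed in at about 21 s (no verdict was returned).

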